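Level the bottle bed of a decanting cradle with its tilt screw

TASK

The bed of the brass decanting cradle is still tipped mouth-down from the last pour. Turn the black knob on its slanting tilt screw until the bed and the bottle strapped on it lie level, then let go of the knob. Turn it only by the knob, do not push on the bed or the bottle, and leave the decanter, the two glasses and the candlestick standing where they are.

Things in the scene. Friction and masses are not known exactly. Their poses are not given: they have to be found in the camera images.
- cradle: Decanting cradle: a fixed dark wooden board 360 x 130 mm, 24 mm high, with two brass pillars that carry the hinged bed. Origin on the table straight below the knob's middle; z up, x along the board from the knob's end to where the bottle's mouth points (board from x = 45 to 405 mm). The tilt screw leans 35 deg from vertical towards -x: foot to knob it points along (-0.574, 0, 0.819) in this frame.
- knob_centre (a point): Middle of the knob at the upper end of the slanting tilt screw, 185 mm above the table; it stays in place; axes as the cradle's. The knob is black, round and fluted, 42 mm in diameter, 26 mm tall along the screw, with a brass cap and white pointer outside. Below it is only the 13 mm screw; bed and bottle stay 60 mm or more from this point. It can be gripped across its diameter at any angle.
- tilt_knob: The knob and its screw in one; origin at the screw's foot, z along the screw up to the knob (184 mm). Its stops lie at least 0.9 rad beyond the start and 3.5 rad past level; it turns with an even drag of 0.1 N m and stays where it is left. Seen from its outer end, clockwise sends the bottle's mouth down, counter-clockwise brings it up. One radian of knob is 0.020 rad of bed tilt.
- bed (a joint): Tilt of the bed, rad: 0 is level, positive is mouth down; starts at 0.05 to 0.11. The bed is hinged 225 mm along the cradle's x from the knob, 118 mm high, and follows the knob; it cannot practically be pushed by hand.
- bottle_foot (a point): Centre of the foot (punt) of the wine bottle strapped on the bed, on its axis, 146 mm high when the bed is level. The bottle is 75 mm in diameter and 300 mm long, dark green glass with a white label and red foil; it tilts with the bed and its mouth points away from the knob.
- decanter: Loose clear glass decanter, 144 mm wide at the foot and 205 mm tall, on the cradle's +y side by the pillars. Origin under its middle.
- glass_a: Loose tasting glass, 65 mm wide, 155 mm tall, on the cradle's +y side, 165 mm or more to the side of the knob. Origin under its foot.
- glass_b: Another such glass, on the cradle's -y side.
- candlestick: Loose brass chamber candlestick, 110 mm wide, with a white candle, 117 mm tall in all, on the cradle's -y side, 150 mm or more to the side of the knob. Origin under its middle.

How it is judged:
At the end, for the whole second after the job is handed in: The bed lies level within 0.014 rad (0.8 degrees, 4 mm over the length of the bottle) and is at rest, with the knob let go (value of joint bed between -0.014 and 0.014 rad and angular speed of bed below 0.02 rad/s); the robot touches nothing.
It fails at once if the robot pushes on the bed or the bottle (more than 3 N) (contact force between any of the fingers, the arm and bed above 3 N).
It fails at once if the decanter, a glass or the candlestick is shifted by more than 20 mm (distance of any of decanter, glass_a, glass_b, candlestick from where it was at the start of the episode above 0.02 m).
It also fails if it takes over 67 s, if anything falls off the work surface, if the arm or the gripper's body presses on something with over 40 N, if the wrist force passes 120 N, or if a joint passes its speed limit or range.

ROBOT

A 6-joint arm with a two-finger parallel gripper is mounted at the origin on the work surface. World frame = base frame: x ahead of the robot, y to its left, z up, the work surface at z = 0. Lengths are in m, angles in rad, forces in N, time in s.
With the tool pointing down it reaches from about 0.325 to 0.85 m from the base axis. Payload 4.4 kg.
Tool frame: the origin (TCP) lies on the centre line of the jaws, within the pads' length; the fingertips stand 11 mm ahead of it and the grasp point (between the pads) lies 8 mm behind it (tip_reach is the distance from the TCP to the fingertips, in m); z points along the fingers, y is the line along which they close (so a half turn about z gives the same grasp; the last joint's range is limited). The gripper opens to 94 mm and grips with 3 to 60 N. Pads are 16 mm wide; open, the fingers measure 119 mm over their backs; the gripper's body (75 mm by 177 mm) begins 78 mm behind the grasp point.
Start: joints at [0.982, 0.207, 1.542, -0, 1.393, -0.15], TCP at [0.244, 0.521, 0.216] pointing down, gripper open.
Joint ranges: [-2.73, 2.73], [-0.86, 2.22], [0.23, 2.46], [-1.11, 4.25], [0.08, 2.63], [-2.82, 2.82]. Speed limits (rad/s): [2.79, 2.79, 3.14, 3.14, 3.14, 3.14].

INTERFACE

Orientations are given as a 3x3 rotation matrix whose columns are the frame's x, y, z axes.
In Python, from plant import * gives the robot as it stands.
- The arm moves only by the tool jog_arm, never from a script. Its argument "plan" is a list of rows, each a list of 7 numbers: the shift along the tool's x, y, z in mm, then the turn, a rotation vector about the tool's x, y, z in rad, then the closure, from 0 (fully open) to 1 (shut). In form: [[dx, dy, dz, rx, ry, rz, fingers], ...]. A call has 1 to 10 rows; each row is the pose to reach, as a shift and turn from the pose commanded when the call began, along the tool's axes at that moment; what a row does not reach only later rows make up. A row lasts 1/10 s, in which the tool goes at most 50 mm and 8.59 degrees, less where a joint would pass 70% of its speed; a pose out of reach is approached as far as the arm can. A call with a gripper value outside its range is refused whole. The fingers move at their own pace and stop on an object; "newtons" is the grip in N (left out, the last holds). Time passes only in rows, so rows that repeat a pose let the fingers close. It gives the time, the measured TCP pose, the force, the opening and the grip force at its end, in the units of the state.
- get_state(): the state, without advancing time (a new reading comes with each control period).
- read_camera(name): name is "side" or "top"; returns a dict with "image" (400x640x3 uint8, blue, green, red), "fx", "fy", "cx", "cy" (pixels), "k1" (the pictures are not rectified: a ray, as slopes to the right and down, at radius r is drawn at 1 + k1 r^2 times it, then the intrinsics apply), "rvec" (rotation vector, rad) and "tvec" (3), from world to camera coordinates, as OpenCV has them. Camera axes: x right, y down, z forward; pixel columns grow to the right and rows downward; lengths in m; the calibration is good to about 2 mm. A picture is of the moment at which its call begins. There is no depth.
- finish_job(): hands the job in; it is judged then, once.
Trained networks look in a picture, given as the dict that the camera call returned (one of the last four; its "shot" number tells which), for a name from the list of things; names that differ only in an ending like _2 or _b are one class to them, and where a whole thing is asked for, a point or a joint stands for the part that bears it (a point fixed in the world has none). Each returns a list of dicts, best first, with "p" (0 to 1); they miss things now and then, are a little off and sometimes report something else, mostly with a low value. They report only what shows in the picture. A call takes as long as a camera call.
- trace(picture, label): "mask" (400x640 bool, what is visible of it) and "extent" ([centre column, centre row, width, height] in pixels, round what is visible of it).
The state is a dict: "time_s": time; "joint_pos": joint angles; "qd": joint speeds; "tau": joint torques, N m; "tcp_pos": TCP position; "tcp_rot": TCP orientation; "contact_force": force on the tool from outside, world axes, zero at the start; "wrist_torque": the same for the moment, N m; "width": opening from 0.0 (shut) to 1.0 (fully open); "gripper_force": force on a finger pad.
Only numpy, scipy, OpenCV 4.12 (cv2) and the standard library are available. Lean on these libraries where they do the work, as an engineer would, in place of code of your own. Each camera call takes 0.05 s, during which the arm holds its last target. There are 200 camera calls.

## Working session

There is one attempt and no reset: what is moved stays moved. The work goes in short steps, Python scripts to look and compute and a tool call to move; the robot and the scene stay as the last step left them, time stands still between calls to the robot, and variables do not carry over. Pictures are saved under pics/ and viewed, at most 10 in all, crops included, and the job is handed in when it is done.

Besides the shell and the picture viewer there is one more tool, called after ">>>" as name(argument=value, ...) on one line, values as JSON. jog_arm: Moves the arm, as the interface text tells. Its arguments: {"type":"object","properties":{"plan":{"type":"array"},"newtons":{"type":"number"}},"required":["plan"]}

```bash
mkdir -p pics; ls
python3 - <<'E'
from plant import *
import cv2,pickle
d={}
for n in("side","top"):
    c=read_camera(n);d[n]=c;cv2.imwrite(f"pics/{n}0.png",c["image"])
    print(n,{k:c[k] for k in c if k!="image"})
    for l in("tilt_knob","cradle","bottle_foot","decanter","glass_a","candlestick"):
        print(l,[(round(r["p"],2),[round(float(v)) for v in r["extent"]]) for r in trace(c,l)])
pickle.dump(d,open("d0.pkl","wb"))
s=get_state();print(s)
E
```

```text
pics
side {'fx': 364.27894830289273, 'fy': 364.27894830289273, 'cx': 316.49742497530667, 'cy': 199.18207040072937, 'k1': -0.03336316451395956, 'rvec': array([ 0.77482526, -2.52967027,  1.21152918]), 'tvec': array([0.51425847, 0.32555013, 0.54861113]), 'shot': 1}
tilt_knob [(0.87, [345, 232, 71, 58]), (0.54, [292, 172, 29, 34])]
cradle [(0.67, [278, 232, 206, 126])]
bottle_foot [(0.97, [265, 212, 179, 81])]
decanter [(0.69, [220, 284, 87, 126]), (0.62, [345, 213, 48, 59])]
glass_a [(0.65, [292, 171, 26, 34]), (0.62, [306, 332, 41, 86])]
candlestick [(0.78, [347, 215, 42, 55])]
top {'fx': 396.7275303953731, 'fy': 396.7275303953731, 'cx': 321.8345578713783, 'cy': 196.06490902571895, 'k1': 0.029676838787062863, 'rvec': array([ 2.17622587, -2.22082785,  0.09169124]), 'tvec': array([0.03272664, 0.63937352, 1.07971936]), 'shot': 2}
tilt_knob [(0.82, [314, 244, 20, 48]), (0.7, [354, 162, 27, 31])]
cradle [(0.86, [300, 179, 71, 170])]
bottle_foot [(0.73, [299, 170, 42, 155]), (0.54, [364, 213, 36, 42])]
decanter [(0.81, [240, 191, 57, 49]), (0.66, [247, 254, 37, 26])]
glass_a [(0.86, [354, 16
[... 181 characters left out ...]
-05,
        1.39350150e+00, -1.50549062e-01]), 'qd': array([ 0.00107721,  0.00014051,  0.00089717, -0.00099869, -0.00048875,
       -0.00015004]), 'tau': array([-1.92881466e-04, -3.70761251e+01, -2.81688756e+01,  6.99181412e-02,
        2.74375296e-02, -5.90781355e-06]), 'tcp_pos': array([0.24429623, 0.52055382, 0.2164944 ]), 'tcp_rot': array([[-9.05285282e-01,  4.24804142e-01,  8.69941213e-06],
       [ 4.24804141e-01,  9.05285277e-01,  9.26965559e-05],
       [ 3.15024311e-05,  8.76123740e-05, -9.99999996e-01]]), 'contact_force': array([-0.06822573,  0.06753375, -0.14288885]), 'wrist_torque': array([-0.00025696,  0.04948677, -0.04247335]), 'gripper_force': 0.0, 'width': 1.000077819887109}
```

View pics/side0.png

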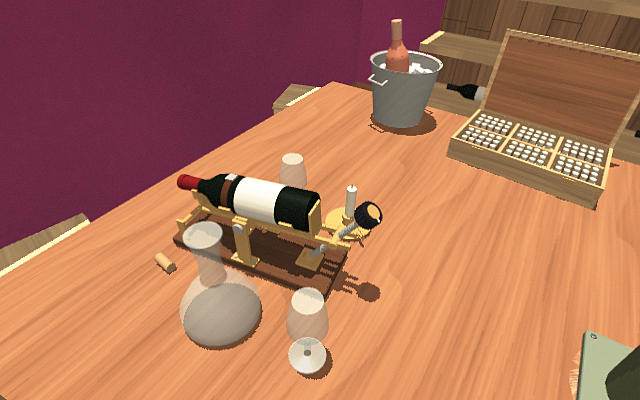

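View pics/top0.png

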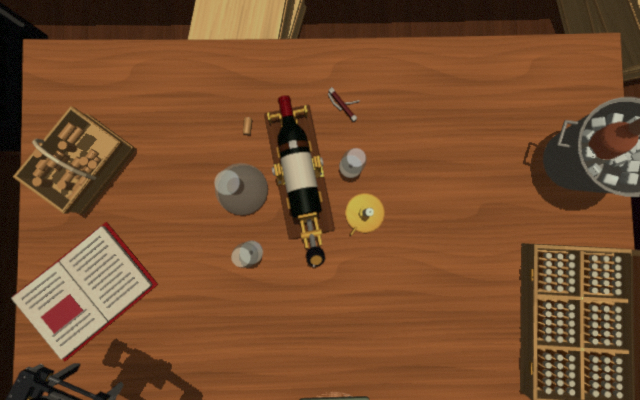

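The side view shows the black knob at about (368,215), with the bottle mouth to the left. In the top view the knob is at (316,257), the board corners are near (265,113), (310,105), (333,230) and (289,238), and the bottle points up the image. I'll fit the cradle pose to these points and overlay it.

```bash
cat > h.py <<'E'
import numpy as np,cv2,pickle
from scipy.optimize import least_squares
def proj(c,P):
    P=np.atleast_2d(P).astype(float)
    K=np.array([[c["fx"],0,c["cx"]],[0,c["fy"],c["cy"]],[0,0,1]])
    return cv2.projectPoints(P.reshape(-1,1,3),c["rvec"],c["tvec"],K,np.array([c["k1"],0,0,0,0]))[0][:,0]
def cr(p,L):
    x,y,a=p; L=np.atleast_2d(L); R=np.array([[np.cos(a),-np.sin(a),0],[np.sin(a),np.cos(a),0],[0,0,1]])
    return L@R.T+[x,y,0]
u=np.array([-.574,0,.819]); KC=np.array([0,0,.185])
def ring(o,r=.021):
    t=np.linspace(0,2*np.pi,24); e=np.array([.819,0,.574])
    return KC+u*o+r*(np.cos(t)[:,None]*e+np.sin(t)[:,None]*np.array([0,1,0]))
board=np.array([[x,y,.024] for x,y in((.405,.065),(.405,-.065),(.045,-.065),(.045,.065))])
E
python3 - <<'E'
from h import *
d=pickle.load(open("d0.pkl","rb"))
T=[(265,113),(310,105),(333,230),(289,238)]
def f(p): return np.r_[(proj(d["top"],cr(p,board))-T).ravel(),2*(proj(d["top"],cr(p,KC))-[316,257]).ravel(),2*(proj(d["side"],cr(p,KC))-[368,215]).ravel()]
best=min((least_squares(f,[.5,0,a],loss="soft_l1") for a in(0,1.5,3,-1.5)),key=lambda r:r.cost)
p=best.x;print(p,best.fun.round(1));np.save("p.npy",p)
ims=[]
for n,(x0,y0,w,h) in{"top":(230,90,150,190),"side":(165,140,230,190)}.items():
    s=3; im=cv2.resize(d[n]["image"][y0:y0+h,x0:x0+w],None,fx=s,fy=s,interpolation=cv2.INTER_CUBIC)
    im=cv2.convertScaleAbs(im,alpha=1.5)
    for L,c in((board,(0,255,0)),(ring(.013),(255,255,0)),(ring(-.013),(255,0,255))):
        q=((proj(d[n],cr(p,L))-[x0,y0]+.5)*s).astype(np.int32); cv2.polylines(im,[q],True,c,1)
    cv2.imwrite(f"pics/{n}1.png",im)
E
```

```text
[0.48934099 0.04085079 0.17376259] [-0.6 -0.8  0.2 -1.4  2.4  0.2 -0.2  1.5 -1.  -1.6  1.4  0. ]
```

View pics/top1.png

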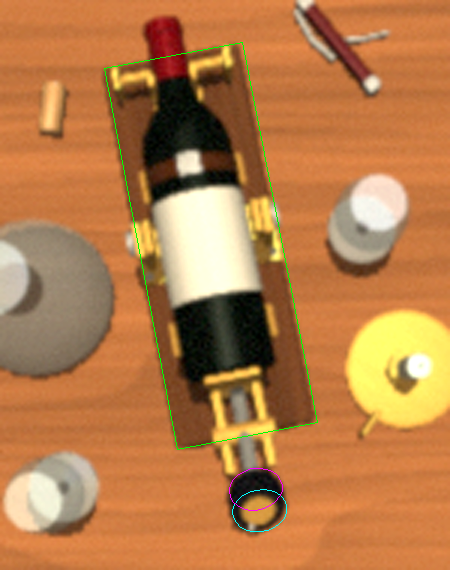

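View pics/side1.png

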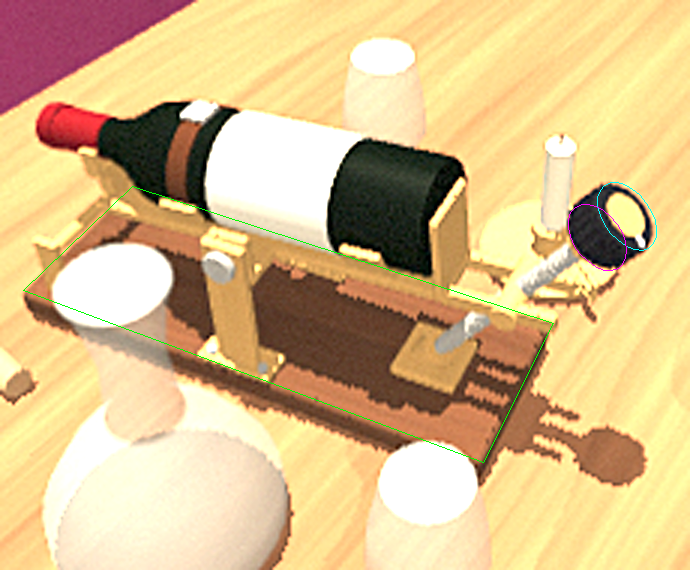

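The fit is good: board edges and knob rings line up within a pixel or so. Next I'll estimate the bed tilt from the bottle's upper edge in the side view and work out the approach.

```bash
cat >> h.py <<'E'
from scipy.spatial.transform import Rotation as Ro
def edge(p,t,c,sgn):
    # silhouette of bottle body cylinder, tilt t (mouth down), points along axis in cradle frame
    s=np.linspace(-.11,-.01,6)
    ax=np.array([np.cos(t),0,-np.sin(t)]);nz=np.array([np.sin(t),0,np.cos(t)])
    P=np.array([.225,0,.118])+nz*.028+s[:,None]*ax
    R=cv2.Rodrigues(c["rvec"])[0];C=-R.T@c["tvec"]
    A=cr([0,0,p[2]],ax)[0];out=[]
    for q in cr(p,P):
        v=C-q;v-=A*(v@A);D=np.linalg.norm(v);v/=D;w=np.cross(A,v)
        if w[2]<0:w=-w
        th=np.arccos(.0375/D); out.append(q+.0375*(np.cos(th)*v+np.sin(th)*w))
    return proj(c,out)
def tiltfit(p,c,trace):
    m=trace(c,"bottle_foot")[0]["mask"]
    cols=range(236,300,4)
    # sub-pixel: strongest upper gradient near mask top
    E=[]
    g=cv2.GaussianBlur(c["image"].astype(float),(0,0),1).sum(2)
    for x in cols:
        r=np.where(m[:,x])[0].min(); E.append((x,r-.5))
    E=np.array(E,float)
    def res(t,free):
        q=edge(p,t[0],c,1); q=q[np.argsort(q[:,0])]
        k=np.polyfit(q[:,0],q[:,1],1); return np.polyval(k,E[:,0])-E[:,1]+(t[1] if free else 0)
    for free in(0,1):
        r=least_squares(res,[.05,0][:1+free],args=(free,),loss="soft_l1"); print("tilt",free,r.x,r.fun.round(1))
    return E
E
python3 - <<'E'
from h import *
from plant import *
p=np.load("p.npy"); c=read_camera("side")
tiltfit(p,c,trace)
for t in(0,.05,.1): print(t,edge(p,t,c,1)[[0,-1]].round(1))
m=trace(c,"bottle_foot")[0]["mask"];pickle.dump((c,m),open("s0.pkl","wb"))
s=get_state();R0=s["tcp_rot"]
zc=cr([0,0,p[2]],-u)[0];zc/=np.linalg.norm(zc)
K=cr(p,KC)[0]
e1=np.cross(cr([0,0,p[2]],[0,1,0])[0],zc) 
# q6=0 tool y ~ in vertical plane, radial(forward/up): e1
if e1[0]<0:e1=-e1
for q6 in(0,1.5,2.4):
    y=Ro.from_rotvec(zc*q6).apply(e1);R1=np.c_[np.cross(y,zc),y,zc]
    print(q6,"rotvec tool",Ro.from_matrix(R0.T@R1).as_rotvec().round(3))
print("K",K,"z",zc)
for b in(.15,.12,0):
    T=K+zc*(.008-b);print(b,T.round(3),"tool mm",(R0.T@(T-s["tcp_pos"])*1e3).round(1))
E
```

```text
tilt 0 [0.05605329] [-0.3 -0.4 -0.4 -0.5 -0.5 -0.6 -0.6 -0.7 -0.8 -0.8  0.1  0.1  0.  -0.
 -0.1 -0.2]
tilt 1 [0.06434187 0.41433572] [ 0.3  0.2  0.1  0.  -0.1 -0.2 -0.2 -0.3 -0.4 -0.5  0.4  0.3  0.2  0.1
  0.  -0. ]
0 [[311.9 193.8]
 [264.4 180.2]]
0.05 [[310.4 191. ]
 [262.9 179.6]]
0.1 [[308.6 188.2]
 [261.4 179. ]]
0 rotvec tool [-0.563 -0.293  0.927]
1.5 rotvec tool [-0.762  0.212  2.362]
2.4 rotvec tool [ 0.667 -0.586 -2.797]
K [0.48934099 0.04085079 0.185     ] z [ 0.56528928  0.09922681 -0.81890297]
0.15 [0.409 0.027 0.301] tool mm [-358.9 -377.   -84.8]
0.12 [0.426 0.03  0.277] tool mm [-373.  -367.1  -60.3]
0 [0.494 0.042 0.178] tool mm [-429.4 -327.5   38. ]
```

>>> jog_arm(plan=[[0, 0, -50, 0, 0, 0, 0.36], [0, 0, -90, 0, 0, 0, 0.36], [-359, -377, -90, -0.563, -0.293, 0.927, 0.36], [-359, -377, -90, -0.563, -0.293, 0.927, 0.36], [-359, -377, -90, -0.563, -0.293, 0.927, 0.36], [-359, -377, -90, -0.563, -0.293, 0.927, 0.36], [-359, -377, -90, -0.563, -0.293, 0.927, 0.36], [-359, -377, -90, -0.563, -0.293, 0.927, 0.36], [-359, -377, -90, -0.563, -0.293, 0.927, 0.36], [-359, -377, -90, -0.563, -0.293, 0.927, 0.36]], newtons=30)

```text
time_s: 1.85
tcp_pos: [0.3689, 0.1436, 0.3058]
tcp_rot: [[-0.177, 0.806, 0.565], [0.984, 0.146, 0.101], [-0.001, 0.574, -0.819]]
contact_force: [1.0, 0.1, -0.1]
width: 0.64
gripper_force: 0.0
```

```bash
cat > go.py <<'E'
from h import *
from plant import *
import sys
p=np.load("p.npy");b,yr=map(float,sys.argv[1:3])  # back-off, tool-y angle from e1
s=get_state();R=s["tcp_rot"];K=cr(p,KC)[0]
zc=cr([0,0,p[2]],-u)[0];zc/=np.linalg.norm(zc)
e1=np.cross(cr([0,0,p[2]],[0,1,0])[0],zc);e1*=np.sign(e1[0])
y=Ro.from_rotvec(zc*yr).apply(e1);R1=np.c_[np.cross(y,zc),y,zc]
print("t",s["time_s"],"q",s["joint_pos"].round(2),"w",s["width"],"F",s["contact_force"].round(1),"gf",s["gripper_force"])
a=R[:,1];print("yangle",np.arctan2(np.cross(e1,a)@zc,a@e1))
print("mm",(R.T@(K+zc*(.008-b)-s["tcp_pos"])*1e3).round(1),"rv",Ro.from_matrix(R.T@R1).as_rotvec().round(3))
E
python3 go.py .15 2.0
```

```text
t 1.85 q [ 0.13 -0.76  2.21  0.03  1.07 -0.06] w 0.6403828792019749 F [ 1.   0.1 -0.1] gf 0.0
yangle -0.004447316229468999
mm [-122.1   12.7   14.7] rv [-2.000e-03 -1.000e-03  2.004e+00]
```

>>> jog_arm(plan=[[-50, 10, 20, 0, 0, 0.15, 0.36], [-100, 13, 30, 0, 0, 0.3, 0.36], [-122, 13, 40, 0, 0, 0.45, 0.36], [-122, 13, 40, 0, 0, 0.6, 0.36], [-122, 13, 40, 0, 0, 0.75, 0.36], [-122, 13, 40, 0, 0, 0.9, 0.36], [-122, 13, 40, 0, 0, 1.05, 0.36], [-122, 13, 40, 0, 0, 1.2, 0.36], [-122, 13, 40, 0, 0, 1.35, 0.36], [-122, 13, 40, 0, 0, 1.5, 0.36]])

```text
time_s: 2.85
tcp_pos: [0.4244, 0.0302, 0.2812]
tcp_rot: [[0.789, 0.245, 0.563], [0.23, -0.968, 0.1], [0.569, 0.05, -0.821]]
contact_force: [0.4, -0.3, -0.1]
width: 0.636
gripper_force: 0.0
```

>>> jog_arm(plan=[[0, 0, 0, 0, 0, 0.15, 0.36], [0, 0, 0, 0, 0, 0.3, 0.36], [0, 0, 0, 0, 0, 0.45, 0.36], [0, 0, 0, 0, 0, 0.5, 0.36], [0, 0, 0, 0, 0, 0.5, 0.36], [0, 0, 0, 0, 0, 0.5, 0.36]])

```text
time_s: 3.45
tcp_pos: [0.4245, 0.0302, 0.2812]
tcp_rot: [[0.812, -0.157, 0.563], [-0.256, -0.962, 0.1], [0.525, -0.225, -0.821]]
contact_force: [0.5, -0.1, 0.2]
width: 0.639
gripper_force: 0.0
```

```bash
python3 go.py 0 2.0
python3 - <<'E'
from plant import *
import cv2
a=read_camera("side")["image"][100:300,220:520];b=read_camera("top")["image"][150:350,220:420]
cv2.imwrite("pics/m.png",cv2.hconcat([cv2.resize(a,(480,320)),cv2.convertScaleAbs(cv2.resize(b,(320,320)),alpha=1.5)]))
E
```

```text
t 3.45 q [-0.38 -0.66  2.22  0.35  1.07  1.33] w 0.6393198359475302 F [ 0.5 -0.1  0.2] gf 0.0
yangle 1.9736224249670018
mm [ -0.6   1.2 124.5] rv [0.    0.003 0.026]
```

View pics/m.png

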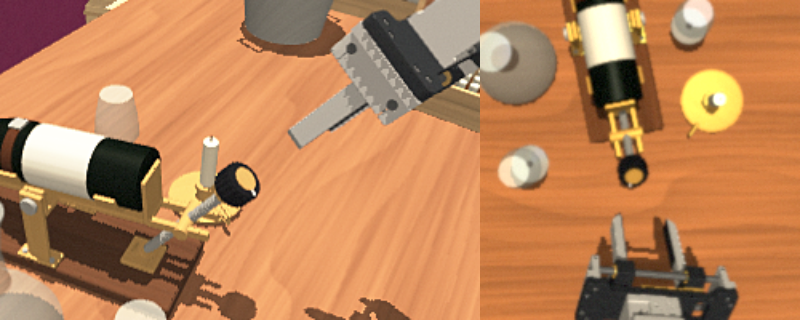

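The side crop shows the gripper lined up with the screw, about 120 mm short of the knob at (238,185). In the top crop the fingers straddle the knob's axis, so I'll advance along tool z.

>>> jog_arm(plan=[[-0.5, 1, 25, 0, 0, 0.026, 0.36], [-0.5, 1, 50, 0, 0, 0.026, 0.36], [-0.5, 1, 75, 0, 0, 0.026, 0.36], [-0.5, 1, 75, 0, 0, 0.026, 0.36], [-0.5, 1, 75, 0, 0, 0.026, 0.36]])

```text
time_s: 4.05
tcp_pos: [0.4659, 0.0371, 0.2187]
tcp_rot: [[0.808, -0.179, 0.561], [-0.281, -0.954, 0.101], [0.517, -0.239, -0.822]]
contact_force: [-0.6, -0.6, 0.6]
width: 0.645
gripper_force: 0.0
```

```bash
python3 go.py 0 2.0
python3 - <<'E'
from plant import *
import cv2
a=read_camera("side")["image"][150:270,310:460];b=read_camera("top")["image"][210:330,260:380]
cv2.imwrite("pics/m2.png",cv2.hconcat([cv2.resize(a,(450,360)),cv2.convertScaleAbs(cv2.resize(b,(350,360)),alpha=1.5)]))
E
```

```text
t 4.05 q [-0.3  -0.46  2.25  0.36  0.83  1.35] w 0.6449174801910357 F [-0.6 -0.6  0.6] gf 0.0
yangle 2.0007097159713303
mm [ 0.5  0.3 49.3] rv [-0.     0.005 -0.001]
```

View pics/m2.png

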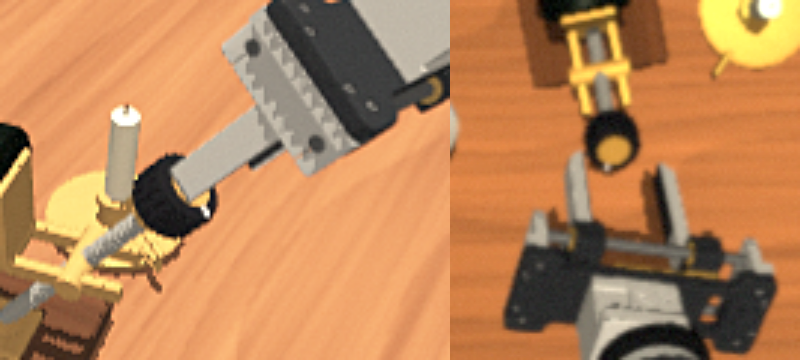

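The fingers line up with the knob in both views: tips at about x = 577 and 660 in the top crop, with the knob at 610. I'll advance and close.

>>> jog_arm(plan=[[0.5, 0, 15, 0, 0, 0, 0.36], [0.5, 0, 30, 0, 0, 0, 0.36], [0.5, 0, 47, 0, 0, 0, 0.36], [0.5, 0, 47, 0, 0, 0, 0.36], [0.5, 0, 47, 0, 0, 0, 0.36]])

```text
time_s: 4.65
tcp_pos: [0.4933, 0.0412, 0.1819]
tcp_rot: [[0.806, -0.179, 0.564], [-0.282, -0.954, 0.1], [0.52, -0.239, -0.82]]
contact_force: [-1.1, 1.4, 0.0]
width: 0.641
gripper_force: 0.0
```

>>> jog_arm(plan=[[0, 0, 0, 0, 0, 0, 0.45], [0, 0, 0, 0, 0, 0, 0.55], [0, 0, 0, 0, 0, 0, 0.65], [0, 0, 0, 0, 0, 0, 0.7], [0, 0, 0, 0, 0, 0, 0.7], [0, 0, 0, 0, 0, 0, 0.7]], newtons=30)

```text
time_s: 5.25
tcp_pos: [0.4936, 0.0423, 0.1822]
tcp_rot: [[0.806, -0.178, 0.564], [-0.282, -0.954, 0.102], [0.52, -0.242, -0.819]]
contact_force: [-1.3, 5.0, 3.4]
width: 0.444
gripper_force: 30.0
```

```bash
python3 go.py 0 2.0
```

```text
t 5.25 q [-0.26 -0.31  2.24  0.39  0.69  1.33] w 0.4437919681996332 F [-1.3  5.   3.4] gf 30.000768899917603
yangle 2.001544006585788
mm [-1.6  1.5  3.2] rv [-0.002  0.002 -0.002]
```

Gripped at 41.7 mm. Now a counter-clockwise turn, which is negative about tool z.

>>> jog_arm(plan=[[0, -1, 0, 0, 0, -0.12, 0.7], [0, -1, 0, 0, 0, -0.24, 0.7], [0, -1, 0, 0, 0, -0.36, 0.7], [0, -1, 0, 0, 0, -0.48, 0.7], [0, -1, 0, 0, 0, -0.6, 0.7], [0, -1, 0, 0, 0, -0.72, 0.7], [0, -1, 0, 0, 0, -0.84, 0.7], [0, -1, 0, 0, 0, -0.96, 0.7], [0, -1, 0, 0, 0, -1.0, 0.7], [0, -1, 0, 0, 0, -1.0, 0.7]])

```text
time_s: 6.25
tcp_pos: [0.4934, 0.0433, 0.1822]
tcp_rot: [[0.585, 0.583, 0.563], [0.651, -0.752, 0.102], [0.483, 0.307, -0.82]]
contact_force: [-3.5, 5.4, 5.2]
width: 0.439
gripper_force: 30.0
```

```bash
python3 go.py 0 1.0;  python3 - <<'E'
from h import *
from plant import *
print(get_state()["wrist_torque"]); p=np.load("p.npy");tiltfit(p,read_camera("side"),trace)
E
```

```text
t 6.25 q [-0.25 -0.31  2.24  0.39  0.69  0.34] w 0.438662517302958 F [-3.5  5.4  5.2] gf 30.00079035758972
yangle 1.0001159657565486
mm [-2.6  0.4  3.1] rv [-0.004 -0.    -0.   ]
[0.55619449 0.20934965 0.59321185]
tilt 0 [0.02603594] [-0.9 -0.9 -0.8 -0.8 -0.7 -0.7 -0.6 -0.6 -0.5 -0.5 -0.4 -0.3 -0.3 -0.2
 -0.2 -0.1]
tilt 1 [0.04033247 0.62336337] [-0. -0. -0. -0. -0. -0. -0. -0. -0. -0. -0. -0. -0. -0. -0. -0.]
```

>>> jog_arm(plan=[[0, 0, 0, 0, 0, -0.12, 0.7], [0, 0, 0, 0, 0, -0.24, 0.7], [0, 0, 0, 0, 0, -0.36, 0.7], [0, 0, 0, 0, 0, -0.48, 0.7], [0, 0, 0, 0, 0, -0.6, 0.7], [0, 0, 0, 0, 0, -0.72, 0.7], [0, 0, 0, 0, 0, -0.84, 0.7], [0, 0, 0, 0, 0, -0.96, 0.7], [0, 0, 0, 0, 0, -1.0, 0.7], [0, 0, 0, 0, 0, -1.0, 0.7]])

```text
time_s: 7.35
tcp_pos: [0.4927, 0.0437, 0.1817]
tcp_rot: [[-0.175, 0.808, 0.562], [0.985, 0.142, 0.103], [0.003, 0.571, -0.821]]
contact_force: [-8.9, 3.8, 6.7]
width: 0.442
gripper_force: 30.0
```

```bash
python3 go.py 0 0.0;  python3 - <<'E'
from h import *
from plant import *
p=np.load("p.npy");c=read_camera("side");tiltfit(p,c,trace)
# differential check: sub-pixel upper edge via gradient vs first picture
c0=pickle.load(open("s0.pkl","rb"))[0]
def ed(c):
    g=np.abs(np.diff(cv2.GaussianBlur(c["image"].astype(float),(0,0),1),axis=0)).sum(2);o=[]
    for x in range(246,314,6):
        pr=np.interp(x,[261,311],[179,191]);r=np.arange(int(pr)-7,int(pr)+8);k=r[g[r,x].argmax()]
        w=g[k-2:k+3,x];o.append((w*np.arange(k-2,k+3)).sum()/w.sum()+.5)
    return np.array(o)
def mod(t):
    q=edge(p,t,c,1);q=q[np.argsort(q[:,0])];return np.polyval(np.polyfit(q[:,0],q[:,1],1),range(246,314,6))
for n,C in(("start",c0),("now",c)):
    e=ed(C);print(n,e.round(1))
    for fr in(0,1):
        r=least_squares(lambda z:mod(z[0])-e+(z[1] if fr else 0),[.05,0][:1+fr],loss="soft_l1",f_scale=.3);print(r.x,r.fun.round(1))
cv2.imwrite("pics/s2.png",cv2.resize(c["image"][140:330,165:395],None,fx=3,fy=3,interpolation=cv2.INTER_CUBIC))
E
```

```text
t 7.35 q [-0.25 -0.32  2.24  0.39  0.69 -0.66] w 0.44196286455004413 F [-8.9  3.8  6.7] gf 30.001813173294067
yangle 0.00011488969093346213
mm [-2.3 -1.2  3.1] rv [-0.003 -0.004 -0.   ]
tilt 0 [0.02376854] [-1.  -0.9 -0.8 -0.8 -0.7 -0.7 -1.6 -1.5 -1.5 -1.4 -0.4 -0.3 -0.2 -0.2
 -0.1 -0.1]
tilt 1 [0.04033247 0.83437926] [ 0.2  0.2  0.2  0.2  0.2  0.2 -0.8 -0.8 -0.8 -0.8  0.2  0.2  0.2  0.2
  0.2  0.2]
start [177.1 177.4 178.9 180.1 181.4 182.7 187.9 185.7 186.8 188.3 189.5 190.7]
[0.05783985] [-1.5 -0.4 -0.5 -0.3 -0.2 -0.1 -3.9 -0.3 -0.  -0.1  0.1  0.3]
[0.07251809 0.54193576] [-0.8  0.2  0.1  0.1  0.2  0.2 -3.7 -0.2  0.  -0.1  0.   0.1]
now [177.4 177.2 178.8 180.3 181.8 183.3 191.2 187.4 188.3 189.7 191.4 192.9]
[0.01514849] [-2.3 -0.5 -0.5 -0.3 -0.1 -0.1 -6.3 -0.8 -0.1  0.1  0.1  0.2]
[0.02918525 0.53199454] [-1.6  0.1  0.1  0.2  0.3  0.3 -6.1 -0.7 -0.1  0.1  0.   0. ]
```

View pics/s2.png

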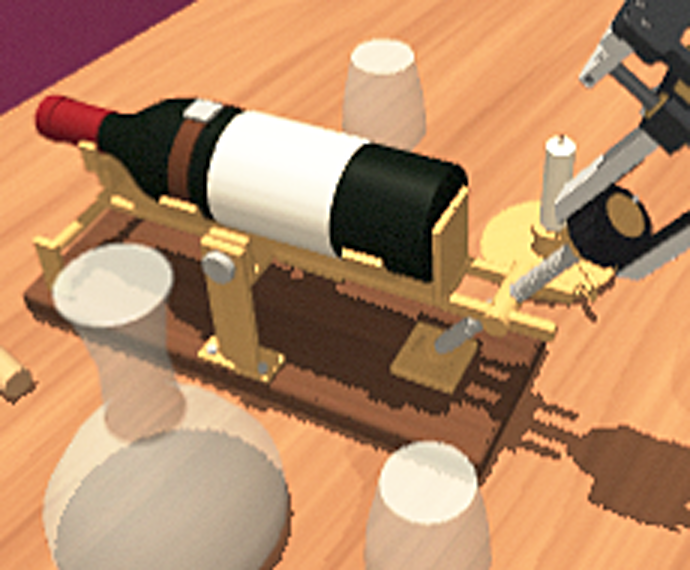

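The bed is now at about 0.015–0.029 rad by the two fits. The change over the 2 rad turned was 0.043, against an expected 0.040. The knob is held cleanly, and about 1.1 rad more should bring it level under either fit.

>>> jog_arm(plan=[[0, 0, 0, 0, 0, -0.13, 0.7], [0, 0, 0, 0, 0, -0.26, 0.7], [0, 0, 0, 0, 0, -0.39, 0.7], [0, 0, 0, 0, 0, -0.52, 0.7], [0, 0, 0, 0, 0, -0.65, 0.7], [0, 0, 0, 0, 0, -0.78, 0.7], [0, 0, 0, 0, 0, -0.91, 0.7], [0, 0, 0, 0, 0, -1.04, 0.7], [0, 0, 0, 0, 0, -1.1, 0.7], [0, 0, 0, 0, 0, -1.1, 0.7]])

```text
time_s: 8.45
tcp_pos: [0.492, 0.0431, 0.1811]
tcp_rot: [[-0.801, 0.211, 0.56], [0.319, 0.942, 0.102], [-0.507, 0.26, -0.822]]
contact_force: [-12.0, -0.6, 9.0]
width: 0.444
gripper_force: 30.0
```

```bash
python3 go.py 0 -1.1;  cat > t.py <<'E'
from h import *
from plant import *
p=np.load("p.npy");C=[read_camera("side") for _ in range(3)];c=C[0]
import cv2
X=np.arange(250,314,2)
def ed(im):
    g=np.abs(np.diff(cv2.GaussianBlur(im,(0,0),1),axis=0)).sum(2);o=[]
    for x in X:
        pr=np.interp(x,[264,312],[180,193]);r=np.arange(int(pr)-4,int(pr)+5);k=r[g[r,x].argmax()]
        w=g[k-2:k+3,x];o.append((w*np.arange(k-2,k+3)).sum()/w.sum()+.5)
    return np.array(o)
def mod(t,p):
    q=edge(p,t,c,1);q=q[np.argsort(q[:,0])];return np.polyval(np.polyfit(q[:,0],q[:,1],2),X)
e=ed(np.mean([k["image"].astype(float) for k in C],0))
for fr in(0,1):
    r=least_squares(lambda z:mod(z[0],p)-e+(z[1] if fr else 0),[.05,0][:1+fr],loss="soft_l1",f_scale=.2);print(r.x,r.fun.round(1))
for dp in([.002,0,0],[0,.002,0],[0,0,.01]):
    r=least_squares(lambda z:mod(z[0],p+dp)-e+z[1],[.05,0],loss="soft_l1",f_scale=.2);print(dp,r.x)
im=cv2.resize(c["image"][140:330,165:395],None,fx=3,fy=3,interpolation=cv2.INTER_CUBIC)
def dr(q,col): cv2.polylines(im,[((q-[165,140]+.5)*3).astype(np.int32)],False,col,1)
dr(proj(c,cr(p,board[[0,1,2,3,0]])),(0,255,0));
for t,col in((0,(0,0,255)),(.03,(255,255,0))):
    dr(edge(p,t,c,1),col)
cv2.imwrite("pics/s3.png",im)
E
python3 t.py
```

```text
t 8.45 q [-0.25 -0.32  2.24  0.39  0.69 -1.76] w 0.44399856299812546 F [-12.   -0.6   9. ] gf 30.002782344818115
yangle -1.1010446181187272
mm [-0.6 -1.7  3.1] rv [ 0.001 -0.006  0.001]
[-0.00792215] [-0.8 -0.6 -0.4 -0.6 -0.5 -0.4 -0.4 -0.3 -0.2 -0.2 -0.1 -0.1 -0.1 -0.1
 -0.   0.1  0.  -4.2 -2.3 -1.2 -0.4 -0.1 -0.1 -0.1 -0.1  0.1  0.   0.1
  0.1  0.2  0.3  0.2]
[0.00396437 0.40166028] [-0.3 -0.1  0.  -0.1 -0.  -0.   0.   0.   0.1  0.1  0.2  0.2  0.1  0.2
  0.2  0.3  0.2 -4.1 -2.2 -1.2 -0.3 -0.  -0.1 -0.1 -0.1  0.1 -0.   0.1
 -0.   0.1  0.1  0. ]
[0.002, 0, 0] [0.00383062 0.52625851]
[0, 0.002, 0] [ 0.00470973 -0.29151598]
[0, 0, 0.01] [-0.00381377 -0.39112585]
```

View pics/s3.png

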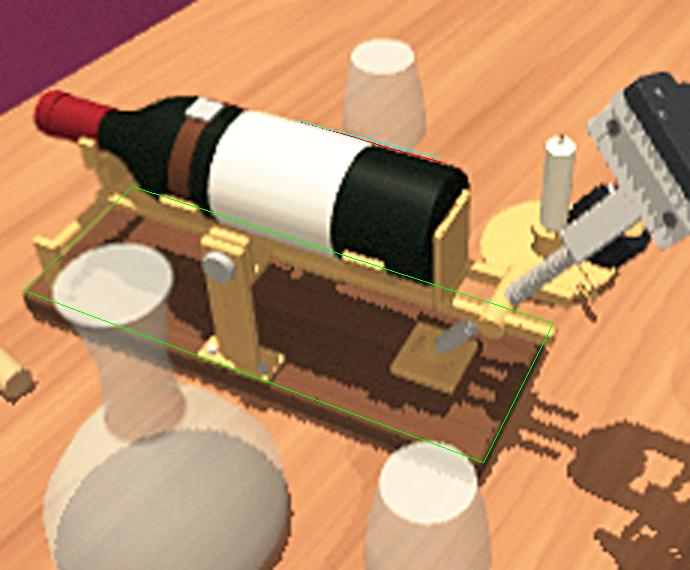

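The near board edge coincides with the model and the bottle's edge matches the level line. The fits give +0.004 and −0.008 rad. I'll release and back off along the screw axis.

>>> jog_arm(plan=[[0, 0, 0, 0, 0, 0, 0.5], [0, 0, 0, 0, 0, 0, 0.4], [0, 0, 0, 0, 0, 0, 0.36], [0, 0, 0, 0, 0, 0, 0.36], [0, 0, -20, 0, 0, 0, 0.36], [0, 0, -45, 0, 0, 0, 0.36], [0, 0, -75, 0, 0, 0, 0.36], [0, 0, -100, 0, 0, 0, 0.36], [0, 0, -110, 0, 0, 0, 0.36], [0, 0, -110, 0, 0, 0, 0.36]])

```text
time_s: 9.6
tcp_pos: [0.432, 0.0307, 0.2736]
tcp_rot: [[-0.796, 0.212, 0.566], [0.321, 0.942, 0.098], [-0.513, 0.26, -0.818]]
contact_force: [0.2, -0.0, 0.1]
width: 0.641
gripper_force: 0.0
```

```bash
python3 go.py 0 -1.1; python3 t.py
```

```text
t 9.6 q [-0.37 -0.63  2.22  0.35  1.03 -1.74] w 0.6413943324371604 F [ 0.2 -0.   0.1] gf 0.0
yangle -1.0996322256302993
mm [  3.   -1.3 114. ] rv [-0.001  0.001 -0.   ]
[-0.00780714] [-0.9 -0.6 -0.5 -0.6 -0.5 -0.4 -0.4 -0.4 -0.2 -0.2 -0.1 -0.1 -0.1 -0.1
 -0.   0.1 -0.  -4.2 -2.3 -1.2 -0.4 -0.1 -0.1 -0.1 -0.1  0.1  0.   0.1
  0.1  0.2  0.3  0.3]
[0.00514166 0.43121472] [-0.3 -0.1  0.  -0.1 -0.   0.   0.   0.   0.1  0.1  0.2  0.2  0.1  0.1
  0.2  0.3  0.1 -4.1 -2.2 -1.1 -0.3 -0.  -0.1 -0.1 -0.1  0.1 -0.   0.1
 -0.   0.   0.1  0.1]
[0.002, 0, 0] [0.00500668 0.55666207]
[0, 0.002, 0] [ 0.00588799 -0.26123142]
[0, 0, 0.01] [-0.00262717 -0.36105   ]
```

View pics/s3.png

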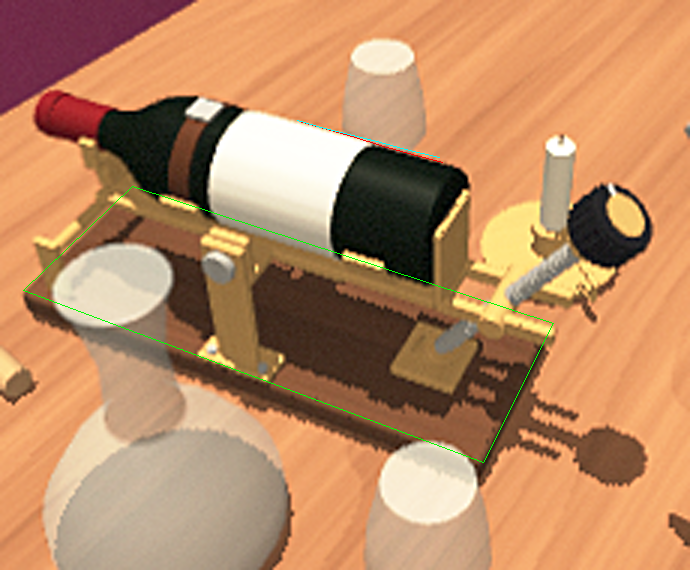

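The knob is free, its pointer has turned about half a turn, the bed is level within the estimates, and nothing else has moved. Handing in.

```bash
python3 -c "
from plant import *
print(finish_job())"
```

```text
the job is handed in; nothing more can be done
None
```

I turned the knob 3.1 rad counter-clockwise and let go. My two camera fits put the bed at −0.008 and +0.005 rad, both inside the 0.014 rad limit. The decanter, glasses and candlestick look unmoved, and the job is handed in; no verdict came back.

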